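# Pass the UV pen along the joint of a pastry board

## Task

Take the UV sanitising pen out of its holder and pass it along the joint between the marble inset and the wood of the pastry board: start at the outer end of the joint's long leg, go round its corner and finish at the outer end of the short leg. Hold the pen upright, keep its tip on the joint or no more than about 1 cm above it, and go slowly, about 3 cm a second. Then put the pen back in its holder, standing upright and fully seated.

Things in the scene. Friction and masses are not known exactly. Their poses are not given: they have to be found in the camera images.
- pen: UV pen, loose, 0.12 kg, tip down in its holder. Origin: centre of the tip's end; z up the pen. Steel neck 11 to 13 mm thick up to 55 mm; white collar 42 mm wide at 55 to 61 mm; plain round white handle 28 mm in diameter at 61 to 135 mm (top): hold it there, about 100 mm above the tip. Not the thermometer with a flat round dial that stands in the other, identical holder.
- holder: the pen's holder: fixed grey block 90 x 90 mm, 70 mm high, with a square hole 26 x 26 mm right through its middle. Origin: centre of its underside, z up. The pen's collar rests on the block's top, so the seated pen's tip is 15 mm above the origin. It is on the robot's left or right; the other such block holds the thermometer.
- board: fixed pale wood board, 200 mm (x) by 260 mm (y), with marble let in flush at its -x, +y corner. Origin: centre of its underside, z up; flat top at z = 25 mm. The joint is an L-shaped dark line 5 mm wide: the long leg along x = 0 from the board's edge (y = 130 mm) to the corner at (0, -20 mm), then the short leg along y = -20 mm to the board's edge at x = -100 mm.
Mind the look-alikes: they are no part of the job. What is shaped like the holder but orange is not meant.

How it is judged:
On the way, in this order (a step that is already met when the one before it is completed fails the run):
1. pen tip low over the joint at the outer end of the long leg, slow and upright (x of pen in the frame of board between -0.015 and 0.015 m and y of pen in the frame of board between 0.1 and 0.14 m and z of pen in the frame of board between 0.018 and 0.042 m and linear speed of pen below 0.08 m/s and angle between pen's own z axis and vertical below 0.35 rad), for 0.2 s.
2. a third of the way along the long leg, same manner (x of pen in the frame of board between -0.015 and 0.015 m and y of pen in the frame of board between 0.053 and 0.093 m and z of pen in the frame of board between 0.018 and 0.042 m and linear speed of pen below 0.08 m/s and angle between pen's own z axis and vertical below 0.35 rad), for 0.2 s.
3. two thirds along the long leg (x of pen in the frame of board between -0.015 and 0.015 m and y of pen in the frame of board between 0.007 and 0.047 m and z of pen in the frame of board between 0.018 and 0.042 m and linear speed of pen below 0.08 m/s and angle between pen's own z axis and vertical below 0.35 rad), for 0.2 s.
4. at the corner of the joint (x of pen in the frame of board between -0.015 and 0.015 m and y of pen in the frame of board between -0.035 and -0.005 m and z of pen in the frame of board between 0.018 and 0.042 m and linear speed of pen below 0.08 m/s and angle between pen's own z axis and vertical below 0.35 rad), for 0.2 s.
5. half-way along the short leg (x of pen in the frame of board between -0.068 and -0.025 m and y of pen in the frame of board between -0.035 and -0.005 m and z of pen in the frame of board between 0.018 and 0.042 m and linear speed of pen below 0.08 m/s and angle between pen's own z axis and vertical below 0.35 rad), for 0.2 s.
6. at the outer end of the short leg (x of pen in the frame of board between -0.11 and -0.072 m and y of pen in the frame of board between -0.035 and -0.005 m and z of pen in the frame of board between 0.018 and 0.042 m and linear speed of pen below 0.08 m/s and angle between pen's own z axis and vertical below 0.35 rad), for 0.2 s.
At the end, for the whole second after the job is handed in: After the pass in order (under 80 mm/s, within 20 degrees of upright, tip within 15 mm of the joint sideways and 17 mm in height), the pen stands at rest in its own holder: tip within 12 mm of the holder's axis and under 20 mm above its underside, within 10 degrees of upright (horizontal distance between pen and holder below 0.012 m and z of pen in the frame of holder below 0.02 m and angle between pen's own z axis and vertical below 0.17 rad and linear speed of pen below 0.02 m/s); the robot touches nothing.
It also fails if it takes over 72 s, if anything falls off the work surface, if the arm or the gripper's body presses on something with over 40 N, if the wrist force passes 120 N, or if a joint passes its speed limit or range.

## Robot

A 6-joint arm with a two-finger parallel gripper is mounted at the origin on the work surface. World frame = base frame: x ahead of the robot, y to its left, z up, the work surface at z = 0. Lengths are in m, angles in rad, forces in N, time in s.
With the tool pointing down it reaches from about 0.275 to 0.75 m from the base axis. Payload 10.2 kg.
Tool frame: the origin (TCP) lies midway between the tips of the shut fingers; the grasp point (between the pads) lies bot.hold_point_z behind it (bot.hold_point_z is the distance from the TCP to the grasp point, in m); z points along the fingers, y is the line along which they close (so a half turn about z gives the same grasp; the last joint's range is limited). The gripper opens to 88 mm and grips with 3 to 60 N. Pads are 18 mm wide; open, the fingers measure 123 mm over their backs; the gripper's body (75 mm by 187 mm) begins 45 mm behind the grasp point.
Start: joints at [-1.351, 0.313, 1.498, -0, 1.331, -0.223], TCP at [0.225, -0.474, 0.239] pointing down, gripper open.
Joint ranges: [-2.94, 2.94], [-0.97, 2.17], [0.19, 2.56], [-1.23, 4.37], [0.02, 3.11], [-2.88, 2.88]. Speed limits (rad/s): [2.39, 2.39, 3.01, 3.14, 3.14, 3.14].

## Interface

Orientations are given as a unit quaternion [x, y, z, w].
In Python, from workcell import bot, vision, search_frame, tip_of gives the robot as it stands.
- The arm moves only by the shell command python3 -m crank 'ROWS' [FORCE]. ROWS is text: rows parted by semicolons, each of 7 numbers parted by spaces: the shift along the tool's x, y, z in units of 30 mm (1.0 is 30 mm), then the turn, a rotation vector about the tool's x, y, z in degrees, then the opening, from 0 (shut) to 1 (fully open). In form: tx ty tz rx ry rz fingers; .... A call has 1 to 12 rows; each row is the pose to reach, as a shift and turn from the pose commanded when the call began, along the tool's axes at that moment; what a row does not reach only later rows make up. A row lasts 1/8 s, in which the tool goes at most 62.5 mm and 10.7 degrees, less where a joint would pass 70% of its speed; a pose out of reach is approached as far as the arm can. A call with a gripper value outside its range is refused whole. The fingers move at their own pace and stop on an object; FORCE is the grip in N (left out, the last holds). Time passes only in rows, so rows that repeat a pose let the fingers close. It gives the time, the measured TCP pose, the force, the opening and the grip force at its end, in the units of the state.
- bot.get_state(): the state, without advancing time (a new reading comes with each control period).
- vision.read_camera(name): name is "side" or "top" or "wrist"; returns (picture, depth): 400x640x3 uint8, red, green, blue; 400x640 float32, m along the optical axis (not along the pixel's ray), 0 where there is no reading.
- vision.camera_info(name): a dict with "K" (3x3 intrinsics, pixels), "k1" (the pictures are not rectified: a ray, as slopes to the right and down, at radius r is drawn at 1 + k1 r^2 times it, then the intrinsics apply), "rvec" (rotation vector, rad) and "tvec" (3), from world to camera coordinates, as OpenCV has them. Camera axes: x right, y down, z forward; pixel columns grow to the right and rows downward; lengths in m; the calibration is good to about 2 mm. A picture is of the moment at which its call begins: read the wrist's pose just before it. camera_info takes no time and is no camera call; for the wrist camera it gives the pose at the moment of the call.
- bot.sign_off(): hands the job in; it is judged then, once.
Trained networks look in the newest picture that a camera, given by its name, has taken for a name from the list of things; names that differ only in an ending like _2 or _b are one class to them, and where a whole thing is asked for, a point or a joint stands for the part that bears it (a point fixed in the world has none). Each returns a list of dicts, best first, with "confidence" (0 to 1); they miss things now and then, are a little off and sometimes report something else, mostly with a low value. They report only what shows in the picture. A call takes as long as a camera call. They do not tell look-alikes from the thing itself.
- search_frame(camera, name): "xy" ([column, row] as shares, 0 to 1, of the picture: columns of its width, rows of its height, amid what is visible of it).
- tip_of(camera, name): "xy" ([column, row] as shares, 0 to 1, of the picture: columns of its width, rows of its height: a listed point, or the origin of a listed thing).
The state is a dict: "clock": time; "joints": joint angles; "qd": joint speeds; "joint_efforts": joint torques, N m; "ee_pos": TCP position; "tcp_rot": TCP orientation; "ft_force": force on the tool from outside, world axes, zero at the start; "torque": the same for the moment, N m; "gripper_width": finger opening in m; "gripper_force": force on a finger pad.
Only numpy, scipy, OpenCV 4.12 (cv2) and the standard library are available. Lean on these libraries where they do the work, as an engineer would, in place of code of your own. Each camera call takes 0.05 s, during which the arm holds its last target. There are 200 camera calls.

## Working session

There is one attempt and no reset: what is moved stays moved. The work goes in short steps, Python scripts to look and compute and a shell command to move; the robot and the scene stay as the last step left them, time stands still between calls to the robot, and variables do not carry over. Pictures are saved under pics/ and viewed, at most 10 in all, crops included, and the job is handed in when it is done.

```bash
ls; mkdir -p pics
cat > h.py <<'E'
import numpy as np,cv2
from scipy.spatial.transform import Rotation as R
from workcell import bot,vision,search_frame,tip_of
def world(cam,uv,z=None,depth=None,info=None):
    i=info or vision.camera_info(cam);K=np.array(i["K"]);r=R.from_rotvec(np.ravel(i["rvec"])).as_matrix();t=np.ravel(i["tvec"])
    uv=np.atleast_2d(np.array(uv,float))
    p=np.c_[(uv[:,0]-K[0,2])/K[0,0],(uv[:,1]-K[1,2])/K[1,1]];q=p.copy()
    for _ in range(20): q=p/(1+i["k1"]*(q**2).sum(1))[:,None]
    d=np.c_[q,np.ones(len(q))]; c=-r.T@t; dw=d@r
    if z is not None: return c+dw*((z-c[2])/dw[:,2])[:,None]
    dd=np.array([depth[int(round(v)),int(round(u))] for u,v in uv]); return c+dw*dd[:,None]
def snap(cam,name):
    i=vision.camera_info(cam);im,d=vision.read_camera(cam);cv2.imwrite(f"pics/{name}.png",im[:,:,::-1]);np.savez(f"pics/{name}.npz",im=im,d=d);return im,d,i
E
python3 - <<'E'
from h import *
print(bot.hold_point_z,bot.get_state())
for c in("top","side"):
    snap(c,c+"0")
    for n in("pen","holder","board"): print(c,n,[(np.round(np.array(x["xy"])*[640,400]),round(x["confidence"],2)) for x in tip_of(c,n)])
E
python3 -c "
import cv2,numpy as np
a=cv2.imread('pics/top0.png');cv2.imwrite('pics/a.png',a)"
```

```text
pics
0.0187 {'clock': 0.0, 'joints': array([-1.35142360e+00,  3.13435102e-01,  1.49842415e+00, -2.83525525e-05,
        1.33103012e+00, -2.23423470e-01]), 'qd': array([ 2.44297119e-03, -4.28083072e-04, -6.28737317e-04, -6.25750097e-05,
        1.32313759e-03,  1.16225430e-03]), 'joint_efforts': array([-8.06859734e-04, -4.02212763e+01, -2.52270538e+01,  6.94053504e-02,
        3.52506491e-02, -1.05081065e-04]), 'ee_pos': array([ 0.2248608 , -0.47412862,  0.23817357]), 'tcp_rot': array([ 9.75590443e-01,  2.19597056e-01, -1.24553568e-05, -6.48387757e-04]), 'ft_force': array([-0.42301194, -0.3481068 ,  0.63614417]), 'torque': array([ 0.02002673, -0.01212556, -0.05074412]), 'gripper_force': 0.0, 'gripper_width': 0.08801216340077479}
top pen [(array([411., 184.]), 0.64)]
top holder [(array([360., 209.]), 0.96), (array([428., 242.]), 0.77), (array([408., 187.]), 0.65), (array([462., 200.]), 0.58)]
top board [(array([279., 159.]), 0.67)]
side pen [(array([346., 153.]), 0.54)]
side holder [(array([352., 189.]), 0.92), (array([348., 157.]), 0.91), (array([376., 138.]), 0.82)]
side board [(array([264., 229.]), 0.97)]
```

View pics/top0.png

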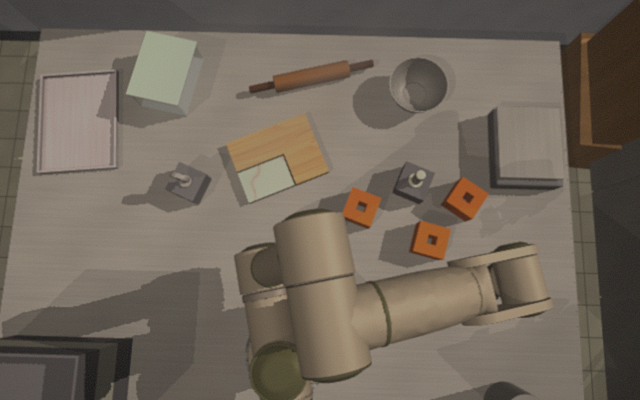

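View pics/side0.png

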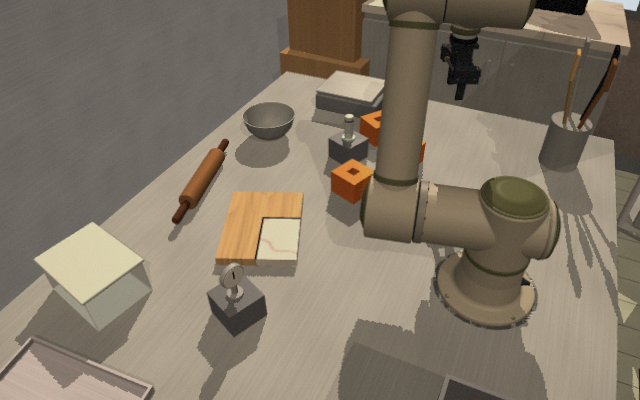

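Top view: the pen stands in the grey holder at about (413,182), the thermometer in the one at (188,183). The board has corners (228,150), (308,115), (328,172), (247,202), with the marble at the lower left. The orange blocks are decoys.

Run:
```python
from h import *
im=cv2.imread("pics/top0.png")
cv2.imwrite("pics/c1.png",np.hstack([cv2.resize(im[105:215,215:340],None,fx=4,fy=4,interpolation=cv2.INTER_CUBIC)[:,:500],cv2.resize(im[150:224,385:445],None,fx=5,fy=6,interpolation=cv2.INTER_CUBIC)[:440]][:1]+[cv2.resize(im[150:224,385:445],(300,440),interpolation=cv2.INTER_CUBIC)]))
for z in(0.025,0.07,.135):print(z,world("top",[[228,150],[308,115],[328,172],[247,202],[413,182],[419,176]],z).round(3).tolist())
# metal/wood mask
i=vision.camera_info("top");print(i)
```

```text
0.025 [[0.594, 0.202, 0.025], [0.713, -0.039, 0.025], [0.533, -0.105, 0.025], [0.435, 0.135, 0.025], [0.509, -0.363, 0.025], [0.529, -0.381, 0.025]]
0.07 [[0.582, 0.193, 0.07], [0.697, -0.04, 0.07], [0.523, -0.105, 0.07], [0.428, 0.128, 0.07], [0.5, -0.354, 0.07], [0.518, -0.371, 0.07]]
0.135 [[0.564, 0.178, 0.135], [0.673, -0.043, 0.135], [0.508, -0.104, 0.135], [0.417, 0.117, 0.135], [0.486, -0.341, 0.135], [0.503, -0.358, 0.135]]
{'K': array([[458.40634716,   0.        , 323.21294604],
       [  0.        , 458.40634716, 195.70996824],
       [  0.        ,   0.        ,   1.        ]]), 'k1': -0.005460594956039081, 'rvec': array([ 2.15744817, -2.10072596,  0.18961878]), 'tvec': array([-0.10456954,  0.45465273,  1.32118251])}
```

View pics/c1.png

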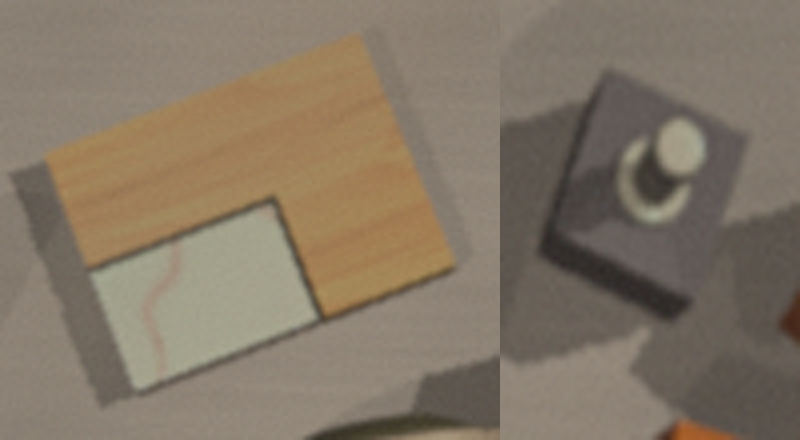

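Run:
```python
from h import *
J=world("top",[[237,172.5],[284,154.75],[295.25,184.5]],.025);print(J.round(4),np.linalg.norm(np.diff(J,axis=0),axis=1))
cr=lambda p:[(p[0]-500)/5+385,p[1]*74/440+150]
print("pen top",world("top",cr((682,148)),.15).round(4),"collar",world("top",cr((655,180)),.076).round(4),"holder",world("top",[cr(p) for p in[(610,70),(748,133),(688,300),(553,240)]],.07).round(4))
c=world("top",[[(p[0])/4+215,p[1]/4+105] for p in[(48,158),(362,33),(456,267),(140,392)]],.025);print(c.round(4),c.mean(0))
for p in ((46,158),):pass
d=c[0]-c[1]+c[3]-c[2];y=np.arctan2(d[1],d[0])-np.pi/2;print("yaw",y,np.degrees(y))
cen=c.mean(0);Rm=R.from_euler("z",y).as_matrix()
print("joint from board fit",(cen+np.array([[0,.13,0],[0,-.02,0],[-.1,-.02,0]])@Rm.T).round(4))
s=bot.get_state();print(R.from_quat(s["tcp_rot"]).as_matrix().round(3))
```

```text
[[ 0.5244  0.1707  0.025 ]
 [ 0.5838  0.0306  0.025 ]
 [ 0.4921 -0.0071  0.025 ]] [0.15213245 0.09915393]
pen top [[ 0.5032 -0.3612  0.15  ]] collar [[ 0.5038 -0.3613  0.076 ]] holder [[ 0.5602 -0.3366  0.07  ]
 [ 0.5304 -0.4174  0.07  ]
 [ 0.4458 -0.3812  0.07  ]
 [ 0.4735 -0.3028  0.07  ]]
[[ 0.6115  0.2066  0.025 ]
 [ 0.7185 -0.0306  0.025 ]
 [ 0.5343 -0.108   0.025 ]
 [ 0.432   0.1262  0.025 ]] [0.57407056 0.04855214 0.025     ]
yaw 0.41807170269498606 23.953744098270825
joint from board fit [[ 0.5213  0.1674  0.025 ]
 [ 0.5822  0.0303  0.025 ]
 [ 0.4908 -0.0103  0.025 ]]
[[ 0.904  0.428 -0.   ]
 [ 0.428 -0.904  0.   ]
 [ 0.    -0.    -1.   ]]
```

```bash
python3 -m crank '2 .11 0 0 0 0 1; 4 .23 0 0 0 0 1; 6 .34 0 0 0 0 1; 8 .46 0 0 0 0 1; 9 .52 0 0 0 0 1; 9.6 .55 0 0 0 0 1; 10 .57 0 0 0 0 1; 10 .57 0 0 0 0 1; 10 .57 0 0 0 0 1'
python3 - <<'E'
from h import *
s=bot.get_state();im,d,i=snap("wrist","w1");print(s["ee_pos"],s["joints"].round(2),s["clock"])
im,d,i=snap("top","t1")
E
```

```text
clock: 1.52
ee_pos: [0.5026, -0.3619, 0.2388]
tcp_rot: [0.976, 0.219, -0.0, 0.0]
ft_force: [0.5, 0.1, 0.4]
gripper_width: 0.088
gripper_force: 0.0
[ 0.50261146 -0.3618745   0.2388131 ] [-0.81  0.53  1.19 -0.    1.43  0.32] 1.525
```

View pics/w1.png

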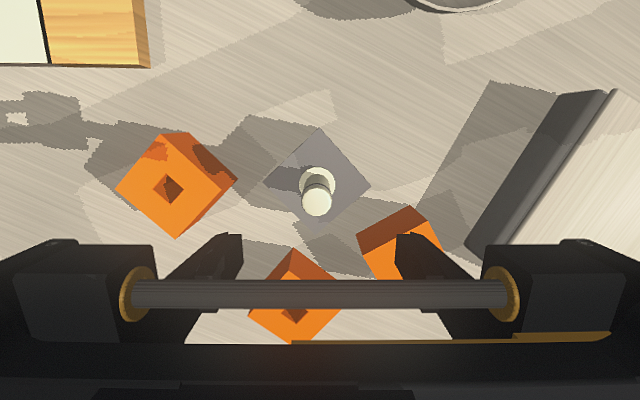

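The wrist view shows the pen top at (316,202), on the mid-line between the fingers. The holder's top corners are near (319,127), (371,184), (318,232) and (264,182).

Run:
```python
from h import *
z=np.load("pics/w1.npz")
print(world("wrist",[[316,202]],.15).round(4),world("wrist",[[317,183]],.076).round(4))
h=world("wrist",[[319,127],[371,184],[264,182]],.07);print(h.round(4),(h[1]+h[2])/2)
print(world("wrist",[[316,204]],depth=z["d"]),world("wrist",[[350,185]],depth=z["d"]))
```

```text
[[ 0.5044 -0.3582  0.15  ]] [[ 0.5063 -0.3579  0.076 ]]
[[ 0.5631 -0.3335  0.07  ]
 [ 0.531  -0.4157  0.07  ]
 [ 0.4799 -0.3022  0.07  ]] [ 0.5054548  -0.35896454  0.07      ]
[[ 0.50282457 -0.35897699  0.15021694]] [[ 0.51957646 -0.39399628  0.07082557]]
```

```bash
python3 -m crank '.09 -.04 1 0 0 0 1; .09 -.04 2 0 0 0 1; .09 -.04 3 0 0 0 1; .09 -.04 4 0 0 0 1; .09 -.04 4.6 0 0 0 1; .09 -.04 4.75 0 0 0 1; .09 -.04 4.75 0 0 0 1; .09 -.04 4.75 0 0 0 0; .09 -.04 4.75 0 0 0 0; .09 -.04 4.75 0 0 0 0; .09 -.04 4.75 0 0 0 0; .09 -.04 4.75 0 0 0 0' 25
```

```text
clock: 3.12
ee_pos: [0.5053, -0.359, 0.0963]
tcp_rot: [0.976, 0.22, 0.0, 0.0]
ft_force: [-0.0, 0.7, -0.7]
gripper_width: 0.0404
gripper_force: 0.0
```

```bash
python3 -m crank '0 0 0 0 0 0 0; 0 0 0 0 0 0 0; 0 0 0 0 0 0 0; 0 0 0 0 0 0 0; 0 0 0 0 0 0 0' 25
```

```text
clock: 3.75
ee_pos: [0.5053, -0.359, 0.0962]
tcp_rot: [0.976, 0.22, -0.0, -0.0]
ft_force: [-0.3, 0.7, -1.2]
gripper_width: 0.0276
gripper_force: 25.0
```

```bash
python3 -m crank '0 0 -.3 0 0 0 0; 0 0 -1 0 0 0 0; 0 0 -2 0 0 0 0; 0 0 -3 0 0 0 0; 0 0 -3.3 0 0 0 0; .2 -.4 -3.33 0 0 0 0; .6 -1.2 -3.33 0 0 0 0; 1.2 -2.35 -3.33 0 0 0 0; 1.9 -3.7 -3.33 0 0 0 0; 2.6 -5.05 -3.33 0 0 0 0; 3.3 -6.4 -3.33 0 0 0 0; 3.9 -7.6 -3.33 0 0 0 0' && python3 -m crank '.7 -1.35 0 0 0 0 0; 1.4 -2.7 0 0 0 0 0; 2.1 -4.05 0 0 0 0 0; 2.8 -5.4 0 0 0 0 0; 3.4 -6.6 0 0 0 0 0; 3.9 -7.5 0 0 0 0 0; 4.17 -8.06 0 0 0 0 0; 4.17 -8.06 0 0 0 0 0; 4.17 -8.06 0 0 0 0 0'
python3 - <<'E'
from h import *
s=bot.get_state();im,d,i=snap("wrist","w2");print(s["ee_pos"],s["joints"].round(2),s["clock"],R.from_quat(s["tcp_rot"]).as_matrix().round(3))
snap("side","s2")
E
```

```text
clock: 5.25
ee_pos: [0.5124, -0.1003, 0.1949]
tcp_rot: [0.976, 0.22, -0.001, -0.001]
ft_force: [0.7, -0.1, -0.5]
gripper_width: 0.0275
gripper_force: 25.0
clock: 6.38
ee_pos: [0.5226, 0.1684, 0.1959]
tcp_rot: [0.976, 0.219, -0.0, 0.0]
ft_force: [-0.3, -0.8, -1.1]
gripper_width: 0.0272
gripper_force: 25.0
[0.52259564 0.16837585 0.19585775] [ 0.1   0.4   1.49 -0.    1.25  1.23] 6.375 [[ 0.904  0.428 -0.001]
 [ 0.428 -0.904 -0.   ]
 [-0.001  0.    -1.   ]]
```

View pics/w2.png

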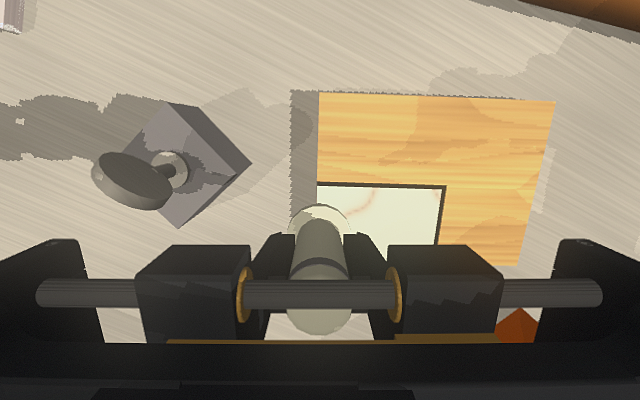

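View pics/s2.png

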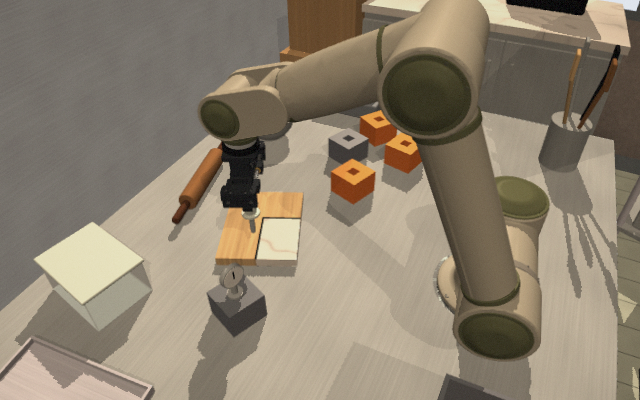

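The wrist view shows the pen hanging upright in the pads. The joint runs (317,184) → (445,186) → about (437,245), and the thermometer's dial is at about (133,180).

Run:
```python
from h import *
print(world("wrist",[[317,184],[445,186],[437,245]],.025).round(4))
z=np.load("pics/w2.npz");P=world("wrist",[[105,170],[133,175],[160,195],[130,155]],depth=z["d"]);print(P.round(3))
M=R.from_quat(bot.get_state()["tcp_rot"]).as_matrix()
p=bot.get_state()["ee_pos"]
print("thermo in tool",((P-p)@M).round(3))
for L,C,S in[((.523,.169),(.583,.0305),(.4915,-.0085))]:
  q=np.array([L,C,S]);q=np.c_[q,[p[2]]*3];print(((q-p)@M/.03).round(3))
```

```text
[[0.5237 0.171  0.025 ]
 [0.5861 0.0335 0.025 ]
 [0.5175 0.0019 0.025 ]]
[[0.494 0.32  0.152]
 [0.491 0.311 0.134]
 [0.484 0.288 0.132]
 [0.48  0.354 0.071]]
thermo in tool [[ 0.039 -0.15   0.044]
 [ 0.032 -0.143  0.062]
 [ 0.016 -0.125  0.064]
 [ 0.041 -0.186  0.125]]
[[ 1.800e-02 -2.100e-02 -0.000e+00]
 [-1.460e-01  5.008e+00  0.000e+00]
 [-3.459e+00  4.880e+00  1.000e-03]]
```

```bash
python3 -m crank '0 .1 .5 0 0 0 0; 0 .1 1.1 0 0 0 0; 0 .1 1.7 0 0 0 0; 0 .1 2.2 0 0 0 0; 0 .1 2.5 0 0 0 0; 0 .1 2.7 0 0 0 0; 0 .1 2.8 0 0 0 0; 0 .1 2.8 0 0 0 0; 0 .1 2.8 0 0 0 0; 0 .1 2.8 0 0 0 0; 0 .1 2.8 0 0 0 0; 0 .1 2.8 0 0 0 0'
python3 - <<'E'
from h import *
snap("side","s3");snap("wrist","w3")
im=cv2.imread("pics/s3.png");a=cv2.resize(im[160:280,190:320],None,fx=4,fy=4,interpolation=cv2.INTER_CUBIC);cv2.imwrite("pics/c3.png",a)
E
```

```text
clock: 7.98
ee_pos: [0.524, 0.1665, 0.1122]
tcp_rot: [0.976, 0.22, 0.0, 0.0]
ft_force: [1.3, 0.5, -1.2]
gripper_width: 0.0275
gripper_force: 25.0
```

View pics/c3.png

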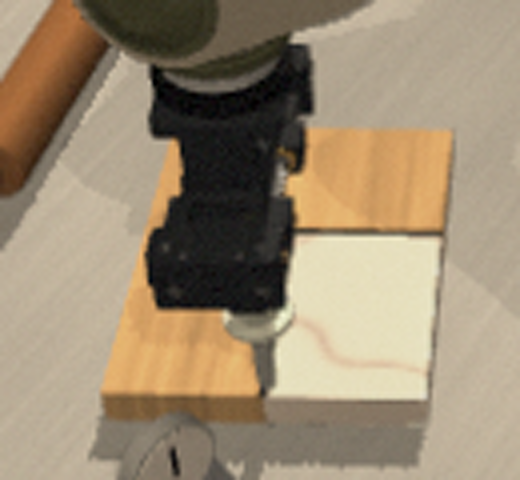

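The crop shows the tip at (267,392), on the outer end of the long leg of the joint, with the pen upright. Starting the pass.

```bash
python3 -m crank '0 .12 0 0 0 0 0; 0 .25 0 0 0 0 0; -.01 .37 0 0 0 0 0; -.01 .5 0 0 0 0 0; -.01 .62 0 0 0 0 0; -.02 .75 0 0 0 0 0; -.02 .87 0 0 0 0 0; -.02 1 0 0 0 0 0; -.02 1.12 0 0 0 0 0; -.03 1.25 0 0 0 0 0; -.03 1.37 0 0 0 0 0; -.03 1.5 0 0 0 0 0' && python3 -m crank '0 .12 0 0 0 0 0; 0 .25 0 0 0 0 0; -.01 .37 0 0 0 0 0; -.01 .5 0 0 0 0 0; -.01 .62 0 0 0 0 0; -.02 .75 0 0 0 0 0; -.02 .87 0 0 0 0 0; -.02 1 0 0 0 0 0; -.02 1.12 0 0 0 0 0; -.03 1.25 0 0 0 0 0; -.03 1.37 0 0 0 0 0; -.03 1.5 0 0 0 0 0' && python3 -m crank '0 .12 0 0 0 0 0; 0 .25 0 0 0 0 0; -.01 .37 0 0 0 0 0; -.01 .5 0 0 0 0 0; -.01 .62 0 0 0 0 0; -.02 .75 0 0 0 0 0; -.02 .87 0 0 0 0 0; -.02 1 0 0 0 0 0; -.02 1.12 0 0 0 0 0; -.03 1.25 0 0 0 0 0; -.03 1.37 0 0 0 0 0; -.03 1.5 0 0 0 0 0'
python3 - <<'E'
from h import *
s=bot.get_state();M=R.from_quat(s["tcp_rot"]).as_matrix();p=s["ee_pos"]
for C,S in[((.583,.0305),(.4915,-.0085)),((.586,.0335),(.494,-.0065))]:
  q=np.array([C,S]);q=np.c_[q,[p[2]]*2];print(((q-p)@M/.03).round(3))
E
```

```text
clock: 9.57
ee_pos: [0.5426, 0.1252, 0.1121]
tcp_rot: [0.976, 0.22, 0.0, -0.0]
ft_force: [0.2, -0.1, -1.2]
gripper_width: 0.0273
gripper_force: 25.0
clock: 11.08
ee_pos: [0.561, 0.0841, 0.1121]
tcp_rot: [0.976, 0.22, -0.0, -0.0]
ft_force: [-0.6, -0.4, -1.1]
gripper_width: 0.0277
gripper_force: 25.0
clock: 12.58
ee_pos: [0.5795, 0.0431, 0.1121]
tcp_rot: [0.976, 0.22, -0.0, -0.0]
ft_force: [0.1, -0.7, -1.3]
gripper_width: 0.0273
gripper_force: 25.0
[[-0.075  0.43  -0.   ]
 [-3.387  0.298  0.   ]]
[[ 0.059  0.383 -0.   ]
 [-3.284  0.273  0.   ]]
```

```bash
python3 -m crank '0 .12 0 0 0 0 0; 0 .25 0 0 0 0 0; 0 .4 0 0 0 0 0; 0 .4 0 0 0 0 0; 0 .4 0 0 0 0 0; -.12 .4 0 0 0 0 0; -.25 .39 0 0 0 0 0; -.37 .39 0 0 0 0 0; -.5 .38 0 0 0 0 0; -.62 .38 0 0 0 0 0; -.75 .37 0 0 0 0 0; -.87 .37 0 0 0 0 0' && python3 -m crank '-.12 0 0 0 0 0 0; -.25 -.01 0 0 0 0 0; -.37 -.01 0 0 0 0 0; -.5 -.02 0 0 0 0 0; -.62 -.02 0 0 0 0 0; -.75 -.03 0 0 0 0 0; -.87 -.03 0 0 0 0 0; -1 -.04 0 0 0 0 0; -1.12 -.04 0 0 0 0 0; -1.25 -.05 0 0 0 0 0; -1.37 -.05 0 0 0 0 0; -1.5 -.06 0 0 0 0 0' && python3 -m crank '-.12 0 0 0 0 0 0; -.25 -.01 0 0 0 0 0; -.37 -.01 0 0 0 0 0; -.5 -.02 0 0 0 0 0; -.62 -.02 0 0 0 0 0; -.75 -.03 0 0 0 0 0; -.87 -.03 0 0 0 0 0; -.93 -.03 0 0 0 0 0; -.93 -.03 0 0 0 0 0; -.93 -.03 0 0 0 0 0; -.93 -.03 0 0 0 0 0; -.93 -.03 0 0 0 0 0'
python3 - <<'E'
from h import *
snap("side","s4");snap("wrist","w4")
im=cv2.imread("pics/s4.png");a=cv2.resize(im[160:280,190:340],None,fx=4,fy=4,interpolation=cv2.INTER_CUBIC);cv2.imwrite("pics/c4.png",a)
E
```

```text
clock: 14.08
ee_pos: [0.5603, 0.022, 0.1122]
tcp_rot: [0.976, 0.22, 0.0, 0.0]
ft_force: [-0.4, -0.6, -0.8]
gripper_width: 0.0276
gripper_force: 25.0
clock: 15.58
ee_pos: [0.5189, 0.0044, 0.1121]
tcp_rot: [0.976, 0.22, 0.0, 0.0]
ft_force: [0.7, 0.5, -0.9]
gripper_width: 0.0274
gripper_force: 25.0
clock: 17.08
ee_pos: [0.4936, -0.0067, 0.1121]
tcp_rot: [0.976, 0.22, -0.0, -0.0]
ft_force: [0.1, 0.4, -0.3]
gripper_width: 0.0276
gripper_force: 25.0
```

View pics/c4.png

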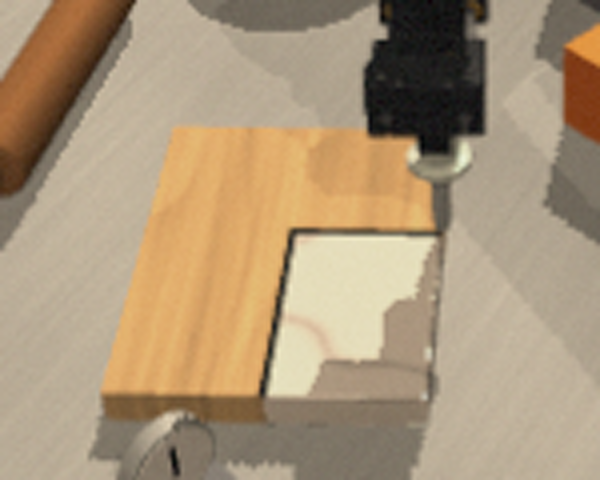

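The tip is at the outer end of the short leg, (440,232) in the crop. Now I lift and return to the grasp position.

```bash
python3 -m crank '0 0 -.4 0 0 0 0; 0 0 -1.2 0 0 0 0; 0 0 -2.2 0 0 0 0; 0 0 -2.8 0 0 0 0; -.2 .5 -2.8 0 0 0 0; -.65 1.5 -2.8 0 0 0 0; -1.3 3 -2.8 0 0 0 0; -1.95 4.5 -2.8 0 0 0 0; -2.6 6 -2.8 0 0 0 0; -3.25 7.5 -2.8 0 0 0 0; -3.9 9 -2.8 0 0 0 0; -4.4 10.1 -2.8 0 0 0 0' && python3 -m crank '-.2 .5 0 0 0 0 0; -.27 .68 0 0 0 0 0; -.27 .68 0 0 0 0 0; -.27 .68 0 0 0 0 0; -.27 .68 0 0 0 0 0'
python3 - <<'E'
from h import *
s=bot.get_state();M=R.from_quat(s["tcp_rot"]).as_matrix();p=s["ee_pos"]
print(p,(np.array([.5053,-.359,.0962])-p)@M/.03)
snap("wrist","w5")
E
```

```text
clock: 18.68
ee_pos: [0.503, -0.3398, 0.1949]
tcp_rot: [0.976, 0.219, -0.0, -0.001]
ft_force: [-0.4, 0.5, -1.5]
gripper_width: 0.0276
gripper_force: 25.0
clock: 19.3
ee_pos: [0.5057, -0.3582, 0.1963]
tcp_rot: [0.975, 0.22, 0.0, 0.0]
ft_force: [-0.3, -0.4, -1.5]
gripper_width: 0.0274
gripper_force: 25.0
[ 0.50571901 -0.35823338  0.19634123] [-0.02386428  0.01667313  3.338041  ]
```

View pics/w5.png

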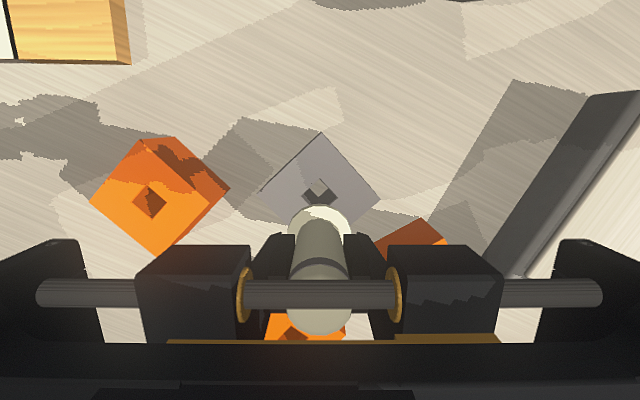

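The pen is over its holder: the hole's visible corner at (319,180) is in line with the pen. Lowering it now.

```bash
python3 -m crank '-.02 .02 .3 0 0 0 0; -.02 .02 .6 0 0 0 0; -.02 .02 1 0 0 0 0; -.02 .02 1.4 0 0 0 0; -.02 .02 1.8 0 0 0 0; -.02 .02 2.2 0 0 0 0; -.02 .02 2.5 0 0 0 0; -.02 .02 2.8 0 0 0 0; -.02 .02 3.05 0 0 0 0; -.02 .02 3.2 0 0 0 0; -.02 .02 3.3 0 0 0 0; -.02 .02 3.3 0 0 0 0'
```

```text
clock: 20.85
ee_pos: [0.5052, -0.3597, 0.0971]
tcp_rot: [0.976, 0.22, -0.0, -0.0]
ft_force: [0.2, -0.3, -0.9]
gripper_width: 0.0275
gripper_force: 25.0
```

```bash
python3 -m crank '0 0 .03 0 0 0 0; 0 0 .03 0 0 0 1; 0 0 .03 0 0 0 1; 0 0 .03 0 0 0 1; 0 0 .03 0 0 0 1; 0 0 .03 0 0 0 1; 0 0 .03 0 0 0 1; 0 0 .03 0 0 0 1; 0 0 .03 0 0 0 1; 0 0 .03 0 0 0 1' && python3 -m crank '0 0 -.3 0 0 0 1; 0 0 -1 0 0 0 1; 0 0 -2 0 0 0 1; 0 0 -3 0 0 0 1; 0 0 -4 0 0 0 1; 0 0 -4.7 0 0 0 1; 0 0 -4.7 0 0 0 1; 0 0 -4.7 0 0 0 1'
python3 - <<'E'
from h import *
im,d,i=snap("wrist","w6")
E
```

```text
clock: 22.1
ee_pos: [0.5052, -0.3597, 0.0962]
tcp_rot: [0.976, 0.22, 0.0, -0.0]
ft_force: [0.5, -0.1, 0.2]
gripper_width: 0.0881
gripper_force: 0.0
clock: 23.1
ee_pos: [0.505, -0.3595, 0.2363]
tcp_rot: [0.976, 0.22, -0.0, -0.001]
ft_force: [0.6, 0.3, 0.8]
gripper_width: 0.0879
gripper_force: 0.0
```

View pics/w6.png

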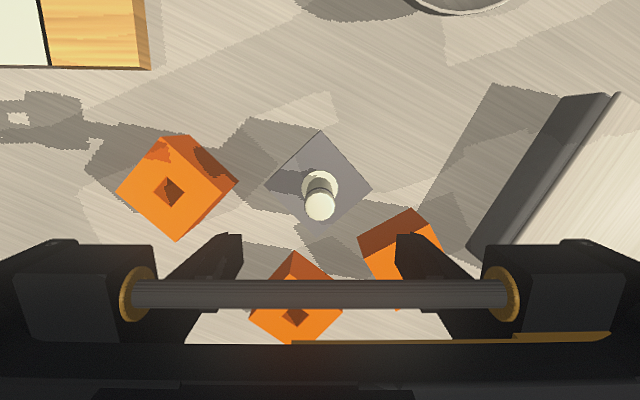

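The pen stands upright in its holder, top at (320,206) and collar at (320,187), just as it was at the start. The gripper is clear of it.

Run:
```python
from h import *
z=np.load("pics/w6.npz");print(world("wrist",[[320,208]],depth=z["d"]))
print(bot.sign_off())
```

```text
[[ 0.50404053 -0.3608461   0.15067644]]
the job is handed in; nothing more can be done
None
```

I passed the pen along the whole joint in order at about 3 cm/s, put it back upright and fully seated in its holder, and handed the job in after about 23 s; no verdict came back.

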